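# Clamp the kitchen rail with a U-bolt

### The job

Take the narrow U-bolt off its wooden rest, pass it down over the steel rail so that its two legs go through both holes of the bracket at once, and press it fully home until its crossbar sits on the rail, then let go. Feel for the holes and press gently - never push on the bracket with more than 40 N - and leave the wider U-bolt and everything else on the worktop where they are.

Things in the scene. Friction and masses are not known exactly. Their poses are not given: they have to be found in the camera images.
- ubolt: Narrow U-bolt, the one to fit: square steel U, legs down, black grip on top. Origin: middle of the crossbar's underside. x from leg to leg, z up. Two 8 mm round legs at x = +-17 mm, from z = 0 to -51 mm (last 5 mm tapered), 26 mm free between them. Crossbar 42 x 10 x 8 mm. 0.11 to 0.22 kg. Starts straddling its wooden rest, crossbar on its top: lift straight up over 51 mm to clear it.
- ubolt_grip (a point): Middle of the U-bolt's black grip block, 23 mm above its origin. Block 34 mm along x, 16 mm along y, 30 mm tall, its underside 8 mm and its top 38 mm above the origin. Hold it here from above, fingers closing along x or y.
- rest_narrow: Wooden rest of the narrow U-bolt, fixed: foot 80 x 90 x 10 mm and an upright slab 22 mm thick (x), 60 mm long (y), top at z = 72 mm. Origin: centre of the underside. Either rest can stand at left or right.
- bracket: Rail bracket, fixed. Origin: centre of the underside of its dark grey foot plate (110 mm in x, 220 mm in y, on the worktop), z up. A round steel rail, 22 mm diameter, runs along its y axis over x = 0, centre at z = 66 mm, held by end posts (30 x 16 mm, 86 mm tall) at y = +-95 mm. Under the rail stands an aluminium carriage with the two holes.
- bracket_plate (a point): Point in the bracket (x = 0, y = 0) at the height of the carriage's top face, z = 51 mm. Plate 74 mm in x, 100 mm in y, 8 mm thick; two 10.5 mm through holes, chamfered 1.5 mm, at bracket x = +-17 mm. The carriage sits tight at an UNKNOWN place: both holes at the same bracket y, between -20 and +20 mm. It is not measured: find it by sliding the legs lightly on the plate along y, or see it.
- bracket_rail_top (a point): Top of the rail at mid-length, bracket z = 77 mm. Fully home, the U-bolt's origin is at this height, crossbar on the rail, x axes parallel (either way round). For the last 12 mm the leg tips push down a black keeper bar below the plate, held by friction: a steady 9 to 10 N, and it stays put. On the rail the resistance rises sharply. U-bolt or arm on bracket: never over 40 N.
- ubolt_wide: A wider U-bolt, not to be used: same shape and grip, but legs 60 mm apart, too wide for the holes. Origin as for the narrow one. It straddles its own rest; leave it there.
- rest_wide: Wooden rest of the wide U-bolt, fixed: like the other but with a slab 48 mm thick.
- mug: Bystander: white mug, 80 mm wide, 90 mm tall. Origin: centre of its underside.
- bowl: Bystander: blue bowl, 110 mm wide, 55 mm tall. Origin: centre of its underside.
- jar: Bystander: glass jar with a dark cap, 52 mm wide, 85 mm tall. Origin: centre of its underside.
- oil: Bystander: green glass oil bottle, 60 mm wide, 210 mm tall. Origin: centre of its underside.
- shaker: Bystander: dark wooden pepper shaker, 38 mm wide, 56 mm tall, standing between the two rests. Origin: centre of its underside.
- wrench: Bystander: steel wrench lying flat, 170 mm long, handle and shaft along its x axis.
- screwdriver: Bystander: screwdriver lying flat, 190 mm long, handle and shaft along its x axis.
Things that resemble listed ones, but are neither listed nor needed, are in the scene too. Leave any orange look-alike of the rest_narrow alone. Leave any green look-alike of the ubolt alone.

How it is judged:
By the outcome, as a careful person would: the job done as asked, in the order asked, and still so for the second after the job is handed in, with the robot touching nothing.
It also fails if it takes over 61 s, if anything falls off the work surface, if the arm or the gripper's body presses on something with over 40 N, if the wrist force passes 120 N, or if a joint passes its speed limit or range.

### The arm

A 7-joint arm with a two-finger parallel gripper is mounted at the origin on the work surface. World frame = base frame: x ahead of the robot, y to its left, z up, the work surface at z = 0. Lengths are in m, angles in degrees, forces in N, time in s.
With the tool pointing down it reaches from about 0.4 to 0.85 m from the base axis. Payload 4.5 kg.
Tool frame: the origin (TCP) lies at the very end of the fingers, on their centre line; the grasp point (between the pads) lies 19 mm behind it; z points along the fingers, y is the line along which they close (so a half turn about z gives the same grasp; the last joint's range is limited). The gripper opens to 85 mm and grips with 20 to 120 N. Pads are 22 mm wide; open, the fingers measure 114 mm over their backs; the gripper's body (76 mm by 85 mm) begins 54 mm behind the grasp point. The pads swing forward as they close: fully open they stand 13 mm farther back than shut.
Start: joints at [-69.912, 39.483, -11.15, 89.685, 9.013, 51.709, -12.324], TCP at [0.195, 0.594, 0.231] pointing down, gripper open.
Joint ranges: [-172.22, 172.22], [-26.19, 119.32], [-84.43, 86.54], [7.71, 146.69], [-57.33, 237.33], [2.42, 119.75], [-152.13, 152.13]. Speed limits (degrees/s): [147.25, 147.25, 180, 180, 180, 180, 180].

### API

Orientations are given as a 3x3 rotation matrix whose columns are the frame's x, y, z axes.
In Python, from cell import r, cams gives the robot as it stands. The module is installed in compiled form; this text tells all that it offers.
- The arm moves only by the shell command python3 -m crank 'ROWS' [FORCE]. ROWS is JSON, a list of rows, each a list of 7 numbers: the shift along the tool's x, y, z in mm, then the turn, a rotation vector about the tool's x, y, z in degrees, then the finger opening in mm, from 0 to 85.4. In form: [[x, y, z, ax, ay, az, gripper], ...]. A call has 1 to 10 rows; each row shifts and turns the commanded pose from where the row before left it, along the tool's axes as they then stand; what a row does not reach is not made up. A row lasts 1/12 s, in which the tool goes at most 41.7 mm and 7.16 degrees, less where a joint would pass 70% of its speed; a pose out of reach is approached as far as the arm can. A call with a gripper value outside its range is refused whole. The fingers move at their own pace and stop on an object; FORCE is the grip in N (left out, the last holds). Time passes only in rows, so rows that do not move let the fingers close. It gives the time, the measured TCP pose, the force, the opening and the grip force at its end, in the units of the state.
- r.state(): the state, without advancing time (a new reading comes with each control period).
- cams.capture(name): name is "side" or "top"; returns a dict with "img" (400x640x3 uint8, red, green, blue), "depth" (400x640 float32, m along the optical axis (not along the pixel's ray), 0 where there is no reading), "fx", "fy", "cx", "cy" (pixels), "k1" (the pictures are not rectified: a ray, as slopes to the right and down, at radius r is drawn at 1 + k1 r^2 times it, then the intrinsics apply), "extrinsics" (4x4, takes a point from camera to world coordinates). Camera axes: x right, y up, looking along -z (the intrinsics and any distortion apply to the point x, -y, -z); pixel columns grow to the right and rows downward; lengths in m; the calibration is good to about 2 mm. A picture is of the moment at which its call begins.
- r.job_done(): hands the job in; it is judged then, once.
The state is a dict: "clock": time; "q": joint angles; "qvel": joint speeds; "tau": joint torques, N m; "position": TCP position; "eef_rot": TCP orientation; "ft_force": force on the tool from outside, world axes, zero at the start; "torque": the same for the moment, N m; "opening": opening from 0.0 (shut) to 1.0 (fully open); "grasp_force": force on a finger pad.
Only numpy, scipy, OpenCV 4.12 (cv2) and the standard library are available. Lean on these libraries where they do the work, as an engineer would, in place of code of your own. Each camera call takes 0.05 s, during which the arm holds its last target. There are 200 camera calls.

## Working session

There is one attempt and no reset: what is moved stays moved. The work goes in short steps, Python scripts to look and compute and a shell command to move; the robot and the scene stay as the last step left them, time stands still between calls to the robot, and variables do not carry over. Pictures are saved under pics/ and viewed, at most 10 in all, crops included, and the job is handed in when it is done.

```bash
mkdir -p pics
cat > h.py <<'E'
import numpy as np, cv2
from cell import r, cams
def cap(n):
    return cams.capture(n)
def pts(c):
    h,w=c['depth'].shape
    K=np.array([[c['fx'],0,c['cx']],[0,c['fy'],c['cy']],[0,0,1.]])
    u,v=np.meshgrid(np.arange(w),np.arange(h))
    xd=(u-c['cx'])/c['fx']; yd=(v-c['cy'])/c['fy']
    x,y=xd.copy(),yd.copy()
    for _ in range(10):
        s=1+c['k1']*(x*x+y*y); x,y=xd/s,yd/s
    d=c['depth']; P=np.stack([x*d,-y*d,-d,np.ones_like(d)],-1)
    P=P@np.array(c['extrinsics']).T
    P=P[...,:3]; P[d==0]=np.nan
    return P
def save(n,img): cv2.imwrite('pics/'+n+'.png',img[...,::-1])
E
python3 - <<'E'
from h import *
for n in('top','side'):
    c=cap(n); P=pts(c); np.save(n+'.npy',P); save(n+'0',c['img']); print(n,c['k1'],c['fx'],np.round(c['extrinsics'],3).tolist())
s=r.state();print(s['clock'],s['position'],np.round(s['eef_rot'],3).tolist(),s['ft_force'])
E
```

```text
top -0.08263014457330202 441.1207664334647 [[-0.051, 0.976, -0.21, 0.288], [-0.999, -0.051, 0.006, 0.114], [-0.005, 0.211, 0.978, 1.237], [0.0, 0.0, 0.0, 1.0]]
side -0.032498602516624085 485.5965933090672 [[-0.998, 0.058, -0.04, 0.468], [-0.067, -0.638, 0.767, 1.155], [0.019, 0.768, 0.641, 0.971], [0.0, 0.0, 0.0, 1.0]]
0.1 [0.19456057 0.59330028 0.23053316] [[-0.95, 0.311, -0.0], [0.311, 0.95, -0.002], [-0.0, -0.002, -1.0]] [-0.03890242  0.35539159  0.47060538]
```

View pics/top0.png

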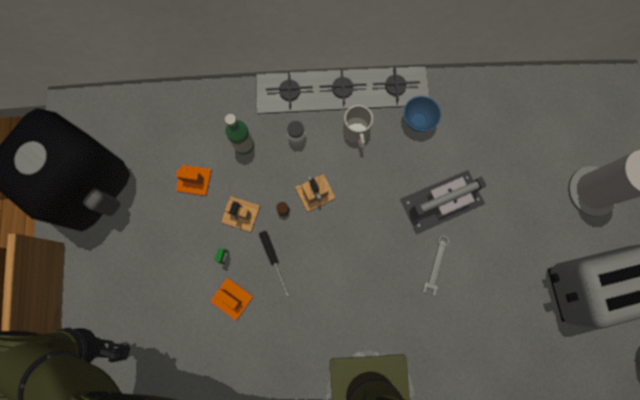

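View pics/side0.png

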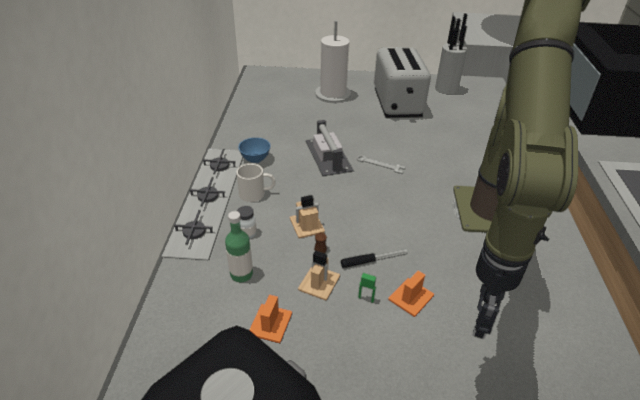

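The top view shows two wooden rests at (240,213) and (315,192), the bracket at (443,200) with its posts up-right and down-left, and the shaker at (283,208). The orange and green look-alikes are at lower left. Next I'll zoom in and measure.

Run:
```python
from h import *
T=np.load('top.npy');S=np.load('side.npy')
t=cv2.imread('pics/top0.png');s=cv2.imread('pics/side0.png')
a=cv2.resize(t[165:240,210:350],(0,0),fx=4,fy=4,interpolation=2)[:300,:560]
b=cv2.resize(s[190:300,270:370],(0,0),fx=2.7,fy=2.7,interpolation=2)
d=cv2.resize(t[165:240,395:490],(0,0),fx=4,fy=4,interpolation=2)
C=np.zeros((600,800,3),np.uint8);C[:300,:560]=a;C[300:300+b.shape[0],:b.shape[1]]=b;C[300:600,400:780]=d
cv2.imwrite('pics/crop1.png',C)
print('table z',np.nanmedian(T[280:320,120:200,2]),np.nanmedian(S[250:270,420:450,2]))
def show(P,img,sl,lo,hi,name):
    Q=P[sl].reshape(-1,3); m=(Q[:,2]>lo)&(Q[:,2]<hi); q=Q[m]
    if len(q)<4: print(name,len(q));return
    R=cv2.minAreaRect((q[:,:2]*1000).astype(np.float32)); print(name,len(q),q.mean(0).round(4),'median',np.median(q,0).round(4),[np.round(x,1) for x in R])
for nm,P,boxes in(('top',T,{'L':np.s_[192:235,220:263],'R':np.s_[172:212,294:338],'B':np.s_[168:235,395:490]}),('side',S,{'L':np.s_[245:300,297:342],'R':np.s_[192:240,287:330],'B':np.s_[118:178,300:360]})):
    for k,sl in boxes.items():
        for lo,hi in((.004,.02),(.06,.079),(.085,.099),(.1,.125)) if k!='B' else ((.004,.02),(.04,.058),(.068,.08),(.08,.1)):
            show(P,0,sl,lo,hi,f'{nm} {k} {lo}-{hi}')
```

```text
table z -7.854479360869249e-05 -0.0004783615868085844
top L 0.004-0.02 613 [0.5018 0.3263 0.0098] median [0.4957 0.322  0.01  ] [array([510.2, 329.6]), array([118.9, 121.7]), np.float64(87.7)]
top L 0.06-0.079 130 [0.5034 0.3274 0.0709] median [0.5033 0.3212 0.0712] [array([506.1, 331.4]), array([61.9, 38.9]), np.float64(88.2)]
top L 0.085-0.099 21 [0.5004 0.3275 0.0923] median [0.4985 0.3268 0.092 ] [array([501.5, 326.3]), array([ 9.1, 33.9]), np.float64(51.2)]
top L 0.1-0.125 89 [0.5057 0.3312 0.1094] median [0.5058 0.3308 0.1101] [array([506.4, 332. ]), array([17.6, 34.2]), np.float64(68.2)]
top R 0.004-0.02 422 [0.547  0.1175 0.0096] median [0.5405 0.1193 0.0097] [array([558.9, 115.5]), array([125.1, 110.1]), np.float64(88.9)]
top R 0.06-0.079 309 [0.5545 0.1172 0.0719] median [0.5539 0.1178 0.0721] [array([556.1, 117. ]), array([66.2, 59.6]), np.float64(22.9)]
top R 0.085-0.099 11 [0.5454 0.1173 0.0932] median [0.5414 0.1173 0.0945] [array([548.6, 121.5]), array([30.4, 11.4]), np.float64(49.2)]
top R 0.1-0.125 82 [0.5553 0.1181 0.1094] median [0.5553 0.1183 0.1091] [array([556.5
[... 1626 characters left out ...]
573 0.1237 0.1064] median [0.5575 0.1241 0.1067] [array([558.1, 121.1]), array([33.1, 21.3]), np.float64(29.7)]
side B 0.004-0.02 336 [ 0.5121 -0.2009  0.0068] median [ 0.5144 -0.1947  0.0058] [array([ 503.3, -278.2]), array([155.2, 302.8]), np.float64(19.8)]
side B 0.04-0.058 332 [ 0.52   -0.2418  0.048 ] median [ 0.5257 -0.246   0.0483] [array([ 513.2, -238.8]), array([ 76.4, 211.9]), np.float64(20.1)]
side B 0.068-0.08 194 [ 0.5158 -0.2409  0.0734] median [ 0.516  -0.2385  0.0733] [array([ 515. , -243.1]), array([ 29.5, 217.9]), np.float64(20.0)]
side B 0.08-0.1 62 [ 0.5107 -0.2281  0.0833] median [ 0.494  -0.1602  0.0832] [array([ 515.3, -242.6]), array([ 29.4, 212.2]), np.float64(19.8)]
```

View pics/crop1.png

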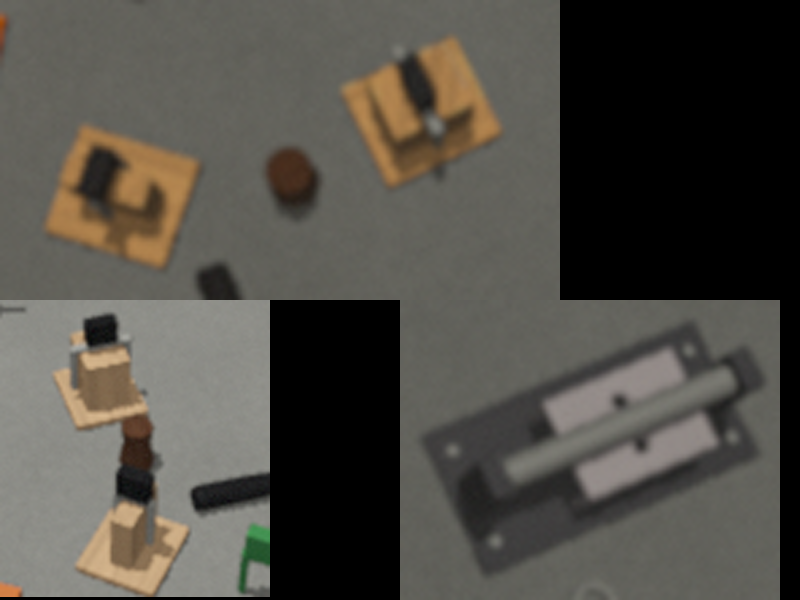

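The left rest (240,213) carries the narrow U-bolt: its slab is thin and its measured grip is 34x17 mm with the top at 110 mm, as specified. The holes show as dark spots at crop (620,401) and (641,445), which are top-image (450,190) and (455,201). I'll locate them in the bracket frame and plan the first move.

```bash
cat >> h.py <<'E'
from scipy.spatial.transform import Rotation as Rn
def Rdown(yaw):  # tool z down, tool y at yaw deg
    a=np.radians(yaw); y=np.array([np.cos(a),np.sin(a),0]); z=np.array([0,0,-1.]); return np.stack([np.cross(y,z),y,z],1)
def go(p,yaw):   # delta in tool axes (mm), rotvec deg
    s=r.state(); R=np.array(s['eef_rot']); d=R.T@(np.array(p)-s['position'])*1000
    print('d',d.round(1),'rot',Rn.from_matrix(R.T@Rdown(yaw)).as_rotvec(degrees=True).round(2))
E
python3 - <<'E'
from h import *
T=np.load('top.npy'); t=cv2.imread('pics/top0.png').astype(float).sum(2)
th=np.radians(19.5);C=np.array([.5148,-.2435]);ex=np.array([np.cos(th),np.sin(th)]);ey=np.array([-ex[1],ex[0]])
sl=np.s_[165:240,395:490];P=T[sl];q=P[...,:2]-C; B=np.stack([q@ex,q@ey],-1)*1000; z=P[...,2]; I=t[sl]
m=(z>.045)&(z<.058)&(abs(B[...,0])<60)&(abs(B[...,1])<80)
print('plate x,y pct',np.percentile(B[m],[1,3,50,97,99],axis=0).round(1).T)
p=(abs(B[...,1])<80)&(abs(B[...,0])<45)&(abs(B[...,0])>12)&(I<0.55*np.median(I[m]))&(abs(B[...,1])<28)
for sgn in(1,-1):
    k=p&(B[...,0]*sgn>0); vv,uu=np.nonzero(k); w=(.75*np.median(I[m])-I[k])
    print(sgn,k.sum(),[ (uu[i]+395,vv[i]+165,B[k][i].round(0).tolist(),int(z[k][i]*1000),int(w[i])) for i in range(min(len(uu),14))])
rp=(z>.073)&(z<.08)&(abs(B[...,1])<70)&(abs(B[...,0])<15); print('rail x vs y fit',np.polyfit(B[rp][:,1],B[rp][:,0],1), rp.sum())
for lo,hi in ((60,110),(-110,-60)):
    pp=(z>.083)&(z<.092)&(B[...,1]>lo)&(B[...,1]<hi); print('post',B[pp].mean(0),B[pp].min(0),B[pp].max(0))
go([.506,.332,.150],68.5)
E
```

```text
plate x,y pct [[-36.8 -35.5 -12.2  34.1  34.8]
 [-66.9 -65.1 -16.8  30.4  31.8]]
1 33 [(np.int64(439), np.int64(185), [45.0, -12.0], 7, 102), (np.int64(437), np.int64(186), [45.0, -6.0], 4, 88), (np.int64(434), np.int64(187), [45.0, 5.0], 9, 111), (np.int64(432), np.int64(188), [45.0, 10.0], 5, 100), (np.int64(430), np.int64(189), [44.0, 17.0], 5, 104), (np.int64(449), np.int64(189), [20.0, -22.0], 41, 100), (np.int64(450), np.int64(189), [19.0, -24.0], 41, 89), (np.int64(427), np.int64(190), [45.0, 27.0], 7, 126), (np.int64(428), np.int64(190), [44.0, 23.0], 4, 129), (np.int64(429), np.int64(190), [43.0, 20.0], 3, 126), (np.int64(449), np.int64(190), [17.0, -21.0], 39, 150), (np.int64(450), np.int64(190), [16.0, -23.0], 42, 148), (np.int64(427), np.int64(191), [43.0, 25.0], 0, 123), (np.int64(428), np.int64(191), [41.0, 25.0], 5, 128)]
-1 76 [(np.int64(453), np.int64(199), [-12.0, -9.0], 71, 96), (np.int64(454), np.int64(199), [-13.0, -12.0], 68, 119), (np.int64(455), np.int64(199), [-13.0, -21.0], 50, 112), (np.int64(454), np.int64(200), [-14.0, -20.0], 42, 141), (np.int64(455), np.int64(200), [-15.0, -23.0], 43, 151), (np.int64(454), np.int64(201), [-16.0, -21.0], 36, 122), (np.int64(455), np.int64(201), [-17.0, -25.0], 32, 157), (np.int64(455), np.int64(202), [-20.0, -22.0], 36, 83), (np.int64(436), np.int64(208), [-12.0, 24.0], 4, 188), (np.int64(437), np.int64(208), [-14.0, 22.0], 5, 181), (np.int64(438), np.int64(208), [-15.0, 19.0], 4, 116), (np.int64(436), np.int64(209), [-15.0, 27.0], 9, 193), (np.int64(437), np.int64(209), [-16.0, 23.0], 4, 193), (np.int64(438), np.int64(209), [-17.0, 20.0], 4, 142)]
rail x vs y fit [-0.01770916 -2.33483481] 279
post [-2.13577776 94.65610208] [-15.05285426  86.30224951] [ 11.2363476  103.87276878]
post [ -0.34195976 -96.0205716 ] [ -14.97372371 -105.26267351] [ 13.66317289 -87.23935493]
d [-377.3 -151.2   80.8] rot [-0.1   0.01  3.35]
```

```bash
python3 -m crank '[[-27,-11,0,0,0,0.3,85],[-27,-11,0,0,0,0.3,85],[-27,-11,0,0,0,0.3,85],[-27,-11,0,0,0,0.3,85],[-27,-11,0,0,0,0.3,85],[-27,-11,0,0,0,0.3,85],[-27,-11,0,0,0,0.3,85]]'; python3 -m crank '[[-27,-10.5,0,0,0,0.3,85],[-27,-10.5,0,0,0,0.3,85],[-27,-10.5,0,0,0,0.3,85],[-27,-10.5,0,0,0,0.3,85],[-27,-10.5,0,0,0,0,85],[-27,-10.5,0,0,0,0,85],[-26,-10.5,0,0,0,0,85],[0,0,30,0,0,0,60],[0,0,30,0,0,0,60],[0,0,10,0,0,0,60]]'
python3 - <<'E'
from h import *
go([.506,.332,.079],68.5)
T=np.load('top.npy');t=cv2.imread('pics/top0.png').astype(float).sum(2)
cam=np.array([.288,.114,1.237]);C=np.array([.5148,-.2435])
H=[]
for u0,v0 in((449.6,189.7),(454.7,200.5)):
    w=[];X=[]
    for v in range(int(v0)-2,int(v0)+4):
        for u in range(int(u0)-2,int(u0)+4):
            P=T[v,u]
            if np.isnan(P[0]) or P[2]>.056: continue
            k=(cam[2]-.051)/(cam[2]-P[2]);q=cam+(P-cam)*k
            wt=max(0,330-t[v,u]);w.append(wt);X.append(q)
    H.append(np.average(X,axis=0,weights=w))
H=np.array(H);d=H[0]-H[1];print(H.round(4),'sep',np.linalg.norm(d),'ang',np.degrees(np.arctan2(d[1],d[0])),'mid',H.mean(0))
for a in(19.5,20,20.5):
    th=np.radians(a);e=np.array([np.cos(th),np.sin(th)]);q=H.mean(0)[:2]-C;print(a,q@e*1000,q@[-e[1],e[0]]*1000)
print(t[186:206,446:460].astype(int)//10)
E
```

```text
clock: 0.68
position: [0.349, 0.4581, 0.231]
eef_rot: [[-0.938, 0.346, -0.0], [0.346, 0.938, -0.001], [0.0, -0.001, -1.0]]
ft_force: [-0.4, 0.5, -0.6]
opening: 0.994
grasp_force: 0.0
clock: 1.52
position: [0.4956, 0.321, 0.1575]
eef_rot: [[-0.93, 0.367, -0.005], [0.367, 0.93, -0.004], [0.004, -0.006, -1.0]]
ft_force: [-0.5, -0.7, -0.8]
opening: 0.704
grasp_force: 0.0
d [-5.9 14.5 78.4] rot [-0.34 -0.2  -0.02]
[[ 0.5353 -0.2556  0.051 ]
 [ 0.5063 -0.267   0.051 ]] sep 0.031208266208824897 ang 21.47973438697704 mid [ 0.52078456 -0.26128129  0.051     ]
19.5 -0.2942211844470731 -18.759070424546984
20 -0.4579116753822196 -18.755788605015773
20.5 -0.6215672945704082 -18.751078459566294
[[43 42 42 42 42 42 42 42 42 42 42 42 41 40]
 [42 41 40 39 39 41 42 42 41 42 41 40 39 36]
 [42 39 35 32 32 36 40 41 41 40 39 37 34 33]
 [41 37 28 21 22 29 36 38 38 37 35 33 32 32]
 [41 36 26 16 16 24 31 34 33 33 32 32 33 34]
 [41 37 30 22 20 24 29 31 32 32 33 34 35 35]
 [39 36 33 27 27 29 31 32 33 34 35 35 35 34]
 [34 33 32 31 32 33 34 34 35 35 35 34 33 32]
 [32 31 32 33 34 35 35 35 35 33 33 32 31 30]
 [32 33 34 35 35 35 35 34 32 31 30 28 27 25]
 [35 35 35 35 34 33 32 31 30 28 27 25 24 23]
 [35 35 34 33 32 31 29 28 26 25 23 23 25 27]
 [34 33 32 30 29 27 26 24 22 22 22 26 30 35]
 [31 30 28 27 25 24 23 21 19 19 23 30 37 40]
 [28 26 25 24 24 26 27 24 17 16 23 32 39 41]
 [24 24 25 27 30 33 34 29 18 15 24 34 40 42]
 [24 27 30 34 37 39 40 34 26 22 28 36 41 41]
 [30 34 37 40 41 42 41 38 35 34 36 40 42 42]
 [37 40 41 42 42 42 42 42 41 40 41 42 42 42]
 [41 42 42 42 42 42 42 42 42 42 42 42 42 42]]
```

```bash
python3 -m crank '[[-6,14.5,0,-0.3,-0.2,0,50],[0,0,0,0,0,0,50],[0,0,20,0,0,0,50],[0,0,0,0,0,0,50]]'
python3 - <<'E'
from h import *
go([.506,.332,.079],68.5)
c=cap('side'); save('s1',cv2.resize(c['img'][180:310,240:400],(0,0),fx=4,fy=4,interpolation=2))
E
```

```text
clock: 1.85
position: [0.5067, 0.3343, 0.1396]
eef_rot: [[-0.931, 0.365, 0.002], [0.365, 0.931, 0.001], [-0.001, 0.002, -1.0]]
ft_force: [-0.7, -0.7, -0.1]
opening: 0.583
grasp_force: 0.0
d [-0.1 -2.5 60.6] rot [0.12 0.08 0.11]
```

View pics/s1.png

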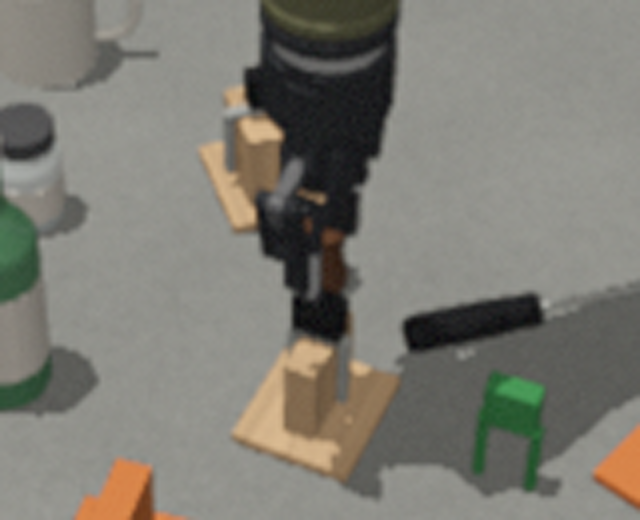

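The open gripper stands above the black grip at crop (320,310), aligned with it. I'll descend and grip.

```bash
python3 -m crank '[[0,-2,15,0,0,0,50],[0,0,15,0,0,0,50],[0,0,15,0,0,0,50],[0,0,13,0,0,0,50],[0,0,0,0,0,0,50],[0,0,0,0,0,0,50]]' && python3 -m crank '[[0,0,0,0,0,0,4],[0,0,0,0,0,0,4],[0,0,0,0,0,0,4],[0,0,0,0,0,0,4],[0,0,0,0,0,0,4],[0,0,0,0,0,0,4],[0,0,0,0,0,0,4],[0,0,0,0,0,0,4]]' 70
```

```text
clock: 2.4
position: [0.5077, 0.3332, 0.084]
eef_rot: [[-0.931, 0.365, 0.005], [0.365, 0.931, 0.004], [-0.003, 0.005, -1.0]]
ft_force: [-0.5, -0.2, -0.0]
opening: 0.584
grasp_force: 0.0
clock: 3.07
position: [0.5085, 0.3336, 0.0846]
eef_rot: [[-0.931, 0.366, 0.007], [0.366, 0.931, 0.005], [-0.005, 0.007, -1.0]]
ft_force: [-0.9, -1.0, 7.0]
opening: 0.168
grasp_force: 68.6
```

```bash
python3 -m crank '[[0,0,0,0,0,0,30],[0,0,0,0,0,0,30],[0,0,0,0,0,0,30],[0,0,5.5,0.4,-0.3,0,30],[0,0,0,0,0,0,30],[0,0,0,0,0,0,30]]' && python3 -m crank '[[0,0,0,0,0,0,4],[0,0,0,0,0,0,4],[0,0,0,0,0,0,4],[0,0,0,0,0,0,4],[0,0,0,0,0,0,4],[0,0,0,0,0,0,4]]' 80
```

```text
clock: 3.57
position: [0.5074, 0.3333, 0.0772]
eef_rot: [[-0.931, 0.365, 0.007], [0.365, 0.931, -0.005], [-0.008, -0.003, -1.0]]
ft_force: [0.4, 0.9, 0.8]
opening: 0.352
grasp_force: 0.0
clock: 4.07
position: [0.5078, 0.3331, 0.0777]
eef_rot: [[-0.931, 0.366, 0.007], [0.366, 0.931, -0.005], [-0.009, -0.002, -1.0]]
ft_force: [0.1, -0.6, -1.4]
opening: 0.178
grasp_force: 78.0
```

```bash
python3 -m crank '[[0,0,-10,0,0,0,4],[0,0,-15,0,0,0,4],[0,0,-25,0,0,0,4],[0,0,-25,0,0,0,4],[0,0,-25,0,0,0,4],[0,0,-15,0,0,0,4],[0,0,0,0,0,0,4],[0,0,0,0,0,0,4]]'
python3 - <<'E'
from h import *
go([.5208,-.2613,.150],110.2)
c=cap('side');P=pts(c); save('s2',cv2.resize(c['img'][170:290,240:400],(0,0),fx=4,fy=4,interpolation=2))
E
```

```text
clock: 4.73
position: [0.5073, 0.3338, 0.1936]
eef_rot: [[-0.931, 0.366, 0.009], [0.366, 0.931, -0.004], [-0.01, -0.0, -1.0]]
ft_force: [-0.4, -1.2, -2.4]
opening: 0.176
grasp_force: 78.1
d [-229.8 -548.9   46.1] rot [ -0.22   0.53 -41.66]
```

View pics/s2.png

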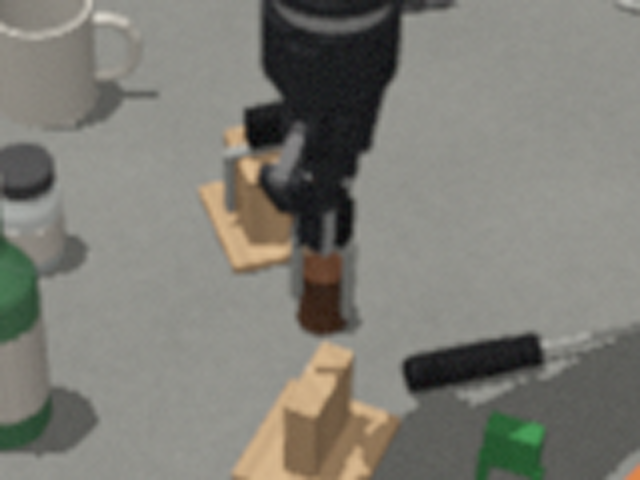

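```bash
python3 -m crank '[[0,0,-3,0,0,-5,4],[0,0,-3,0,0,-6,4],[0,0,-3,0,0,-6,4],[0,0,-3,0,0,-6,4],[0,0,-3,0,0,-6,4],[0,0,-3,0,0,-6,4],[0,0,0,0,0,-4.7,4],[0,0,0,0,0,-2,4],[0,0,0,0,0,0,4]]'
python3 - <<'E'
from h import *
go([.5208,-.2613,.195],110.2)
E
```

```text
clock: 5.53
position: [0.5061, 0.3329, 0.2089]
eef_rot: [[-0.938, -0.347, 0.004], [-0.347, 0.938, -0.007], [-0.002, -0.008, -1.0]]
ft_force: [0.7, 0.1, -1.9]
opening: 0.17
grasp_force: 78.1
d [ 192.3 -562.3   17.9] rot [-0.45  0.1   0.09]
```

```bash
python3 -m crank '[[5,-14,0,-0.2,0,0,4],[9.6,-28,0,-0.2,0,0,4],[9.6,-28,0,0,0,0,4],[9.6,-28,0,0,0,0,4],[9.6,-28,0,0,0,0,4],[9.6,-28,0,0,0,0,4],[9.6,-28,0,0,0,0,4],[9.6,-28,0,0,0,0,4],[9.6,-28,0,0,0,0,4],[9.6,-28,0,0,0,0,4]]';  python3 -m crank '[[9.6,-28,0,0,0,0,4],[9.6,-28,0,0,0,0,4],[9.6,-28,0,0,0,0,4],[9.6,-28,0,0,0,0,4],[9.6,-28,0,0,0,0,4],[9.6,-28,0,0,0,0,4],[9.6,-28,0,0,0,0,4],[9.6,-28,0,0,0,0,4],[9.6,-28,0,0,0,0,4],[9.6,-28,0,0,0,0,4]]';  python3 -m crank '[[3,-14,0,0,0,0,4],[0,0,0,0,0,0,4],[0,0,0,0,0,0,4]]'
python3 - <<'E'
from h import *
go([.5208,-.2613,.150],110.2)
out=[]
for n in('top','side'):
    c=cap(n);P=pts(c);np.save(n+'2.npy',P)
    s=r.state();R=np.array(s['eef_rot']);B=(P-s['position'])@R*1000
    # pixels within tool box around ubolt legs and crossbar
    for nm,lo,hi in(('legs',8,55),('bar',-4,8)):
        m=(abs(B[...,0])<30)&(abs(B[...,1])<12)&(B[...,2]>lo)&(B[...,2]<hi)
        q=B[m]; print(n,nm,m.sum())
        if m.sum():
            for sg in(-1,1):
                k=q[q[:,0]*sg>0]; 
                if len(k): print(sg,len(k),np.percentile(k,[5,50,95],axis=0).round(1).tolist())
    vv,uu=np.nonzero((abs(B[...,0])<60)&(abs(B[...,1])<60)&(B[...,2]>-30)&(B[...,2]<60))
    print(uu.min(),uu.max(),vv.min(),vv.max())
    u0,v0=int(uu.mean())-50,int(vv.mean())-37
    v0=max(v0,0);out.append(cv2.resize(c['img'][v0:v0+75,u0:u0+100],(400,300),interpolation=2)); print(u0,v0)
save('s3',np.hstack(out))
E
```

```text
clock: 6.37
position: [0.5123, 0.051, 0.2095]
eef_rot: [[-0.939, -0.345, 0.003], [-0.345, 0.939, 0.001], [-0.003, 0.0, -1.0]]
ft_force: [1.0, 0.6, -1.2]
opening: 0.172
grasp_force: 78.2
clock: 7.2
position: [0.519, -0.2446, 0.2088]
eef_rot: [[-0.939, -0.345, 0.003], [-0.345, 0.939, 0.003], [-0.003, 0.002, -1.0]]
ft_force: [0.7, -0.8, -1.3]
opening: 0.177
grasp_force: 78.2
clock: 7.45
position: [0.5212, -0.258, 0.2087]
eef_rot: [[-0.939, -0.343, 0.003], [-0.343, 0.939, 0.003], [-0.004, 0.002, -1.0]]
ft_force: [0.4, 1.2, -1.8]
opening: 0.176
grasp_force: 78.3
d [ 1.7 -3.1 58.7] rot [ 0.1   0.22 -0.12]
top legs 24
1 24 [[15.9, -0.2, 12.9], [19.8, 2.3, 30.0], [22.8, 3.8, 48.3]]
top bar 12
-1 3 [[-19.1, -2.7, -2.1], [-18.0, -1.7, -0.9], [-17.8, 1.9, 0.4]]
1 9 [[19.1, -4.1, -3.5], [20.8, 0.4, 1.5], [22.5, 3.1, 5.9]]
465 480 174 194
420 150
side legs 55
-1 24 [[-19.5, -2.3, 9.1], [-16.2, 3.0, 30.5], [-12.9, 7.6, 47.9]]
1 31 [[13.2, -1.1, 11.1], [16.7, 2.9, 33.7], [20.1, 7.3, 52.4]]
side bar 14
-1 11 [[-19.8, 2.6, -2.8], [-15.8, 7.7, 0.5], [-9.4, 10.0, 4.1]]
1 3 [[9.9, 5.4, 0.3], [17.0, 6.9, 2.7], [17.3, 9.9, 3.5]]
323 334 92 116
278 65
```

View pics/s3.png

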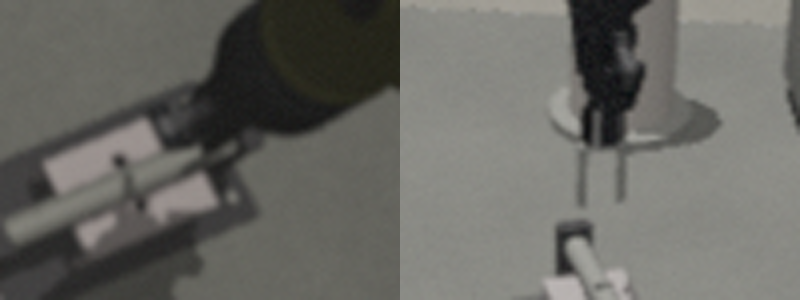

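Side view: the two legs hang at crop (582,180) and (620,175), level above the rail at (590,250). They are centred under the tool to within 0.3 mm. Top view: the holes are at crop (121,160) and (138,205). I'll go down in stages.

```bash
python3 -m crank '[[1.7,-3,10,0.1,0.2,-0.1,4],[0,0,20,0,0,0,4],[0,0,20,0,0,0,4],[0,0,8,0,0,0,4],[0,0,0,0,0,0,4],[0,0,0,0,0,0,4]]'
python3 - <<'E'
from h import *
go([.5208,-.2612,.112],110.2)
print(r.state()['ft_force'])
E
```

```text
clock: 8.05
position: [0.5218, -0.2601, 0.1518]
eef_rot: [[-0.937, -0.349, 0.002], [-0.349, 0.937, -0.0], [-0.001, -0.001, -1.0]]
ft_force: [0.3, 0.6, -0.8]
opening: 0.175
grasp_force: 78.2
d [ 1.4 -0.6 39.8] rot [-0.06  0.09  0.22]
[ 0.31029675  0.61407308 -0.83786126]
```

```bash
python3 -m crank '[[1.2,-0.8,5,0,0,0.1,4],[0,0,10,0,0,0,4],[0,0,10,0,0,0,4],[0,0,8,0,0,0,4],[0,0,4,0,0,0,4],[0,0,0,0,0,0,4],[0,0,0,0,0,0,4]]'
python3 - <<'E'
from h import *
go([.5208,-.2612,.107],110.2)
print(r.state()['ft_force'])
E
```

```text
clock: 8.63
position: [0.5209, -0.262, 0.1146]
eef_rot: [[-0.938, -0.346, 0.002], [-0.346, 0.938, -0.001], [-0.002, -0.001, -1.0]]
ft_force: [-1.0, -0.4, -2.0]
opening: 0.177
grasp_force: 78.2
d [-0.2  0.8  7.6] rot [-0.07  0.09  0.06]
[-1.01945238 -0.42989687 -2.03236998]
```

```bash
python3 -m crank '[[0,0.6,3,0,0,0,4],[0,0,2,0,0,0,4],[0,0,1,0,0,0,4],[0,0,1,0,0,0,4],[0,0,0,0,0,0,4]]'; python3 -m crank '[[0,0,1,0,0,0,4],[0,0,0.5,0,0,0,4],[0,0,0,0,0,0,4]]';python3 -m crank '[[0,0,1,0,0,0,4],[0,0,0.5,0,0,0,4],[0,0,0,0,0,0,4]]'
```

```text
clock: 9.05
position: [0.5207, -0.2616, 0.1079]
eef_rot: [[-0.938, -0.346, 0.002], [-0.346, 0.938, -0.001], [-0.002, -0.002, -1.0]]
ft_force: [0.3, 0.1, -1.3]
opening: 0.176
grasp_force: 78.2
clock: 9.3
position: [0.5207, -0.2615, 0.1064]
eef_rot: [[-0.938, -0.346, 0.002], [-0.346, 0.938, -0.001], [-0.002, -0.002, -1.0]]
ft_force: [0.2, 0.2, -1.3]
opening: 0.177
grasp_force: 78.2
clock: 9.55
position: [0.5207, -0.2615, 0.1048]
eef_rot: [[-0.938, -0.346, 0.002], [-0.346, 0.938, -0.001], [-0.002, -0.002, -1.0]]
ft_force: [0.9, 1.1, -1.3]
opening: 0.174
grasp_force: 78.2
```

```bash
for i in 1 2; do python3 -m crank '[[0,0,1,0,0,0,4],[0,0,1,0,0,0,4],[0,0,0,0,0,0,4]]' | grep -E 'posi|ft_f'; done
```

```text
position: [0.5206, -0.2615, 0.1028]
ft_force: [0.4, -0.7, -1.5]
position: [0.5207, -0.2615, 0.1008]
ft_force: [0.3, 0.2, -1.2]
```

Tips are 7 mm below the plate surface with no force, so both legs are in the holes. I'll keep going gently.

```bash
for i in 1 2 3 4; do python3 -m crank '[[0,0,1,0,0,0,4],[0,0,1,0,0,0,4],[0,0,0,0,0,0,4]]' | grep -E 'posi|ft_f'; done
```

```text
position: [0.5207, -0.2615, 0.0988]
ft_force: [-0.5, 1.0, -1.1]
position: [0.5207, -0.2615, 0.0968]
ft_force: [-0.6, 0.5, -1.4]
position: [0.5208, -0.2616, 0.0949]
ft_force: [0.5, -1.2, -1.5]
position: [0.521, -0.2616, 0.0937]
ft_force: [-0.6, 0.4, 4.9]
```

```bash
for i in 1 2 3 4; do python3 -m crank '[[0,0,1,0,0,0,4],[0,0,1,0,0,0,4],[0,0,0,0,0,0,4]]' | grep -E 'posi|ft_f'; done
```

```text
position: [0.521, -0.2616, 0.0918]
ft_force: [-1.5, 0.4, 5.7]
position: [0.521, -0.2616, 0.0898]
ft_force: [-1.4, 0.4, 6.9]
position: [0.521, -0.2616, 0.0879]
ft_force: [-1.8, -0.5, 5.3]
position: [0.521, -0.2616, 0.0858]
ft_force: [-1.4, 1.7, 5.2]
```

```bash
python3 -m crank '[[0,0,1,0,0,0,4],[0,0,1,0,0,0,4],[0,0,0,0,0,0,4]]' | grep -E 'posi|ft_f'; for i in 1 2 3; do python3 -m crank '[[0,0,0.5,0,0,0,4],[0,0,0,0,0,0,4]]' | grep -E 'posi|ft_f'; done
```

```text
position: [0.521, -0.2616, 0.0839]
ft_force: [-2.5, 0.1, 5.7]
position: [0.521, -0.2616, 0.0834]
ft_force: [-1.6, -0.4, 6.1]
position: [0.521, -0.2616, 0.0829]
ft_force: [-1.7, 0.7, 7.2]
position: [0.521, -0.2616, 0.0826]
ft_force: [-2.2, 0.4, 8.6]
```

```bash
for i in 1 2; do python3 -m crank '[[0,0,0.4,0,0,0,4],[0,0,0,0,0,0,4]]' | grep -E 'posi|ft_f'; done
```

```text
position: [0.521, -0.2616, 0.0826]
ft_force: [-3.0, 0.6, 11.2]
position: [0.5211, -0.2616, 0.0825]
ft_force: [-2.9, 1.3, 13.9]
```

```bash
python3 -m crank '[[0,0,0.6,0,0,0,4],[0,0,0.6,0,0,0,4],[0,0,0,0,0,0,4]]' | grep -E 'posi|ft_f';  python3 -m crank '[[0,0,-1,0,0,0,4],[0,0,-0.8,0,0,0,4],[0,0,0,0,0,0,16],[0,0,0,0,0,0,22],[0,0,0,0,0,0,34],[0,0,0,0,0,0,34],[0,0,0,0,0,0,34],[0,0,0,0,0,0,34]]'
```

```text
position: [0.5211, -0.2616, 0.0823]
ft_force: [-5.2, 1.5, 22.8]
clock: 14.05
position: [0.5208, -0.2616, 0.0811]
eef_rot: [[-0.938, -0.346, 0.002], [-0.346, 0.938, -0.001], [-0.002, -0.002, -1.0]]
ft_force: [-0.2, 0.8, 0.7]
opening: 0.399
grasp_force: 0.0
```

Released and touching nothing. I'll retreat upward and verify.

```bash
python3 -m crank '[[0,0,-5,0,0,0,34],[0,0,-15,0,0,0,34],[0,0,-20,0,0,0,34],[0,0,-25,0,0,0,34],[0,0,-25,0,0,0,34],[0,0,-25,0,0,0,34],[-10,0,-25,0,0,0,34],[-20,0,-20,0,0,0,34],[0,0,0,0,0,0,34],[0,0,0,0,0,0,34]]'
python3 - <<'E'
from h import *
out=[]
for n,(u0,v0) in(('top',(400,160)),('side',(278,95))):
    c=cap(n);P=pts(c)
    Q=P.reshape(-1,3);m=(np.hypot(Q[:,0]-.5208,Q[:,1]+.2615)<.03)&(Q[:,2]>.09)&(Q[:,2]<.13);print(n,m.sum(),np.percentile(Q[m][:,2],[50,90,97]),Q[m].mean(0))
    out.append(cv2.resize(c['img'][v0:v0+75,u0:u0+100],(400,300),interpolation=2))
save('s4',np.hstack(out))
E
```

```text
clock: 14.88
position: [0.5501, -0.2503, 0.2429]
eef_rot: [[-0.938, -0.347, 0.006], [-0.347, 0.938, -0.002], [-0.005, -0.003, -1.0]]
ft_force: [-0.8, -0.3, -0.5]
opening: 0.396
grasp_force: 0.0
top 112 [0.1132064  0.11653242 0.1182234 ] [ 0.51839717 -0.25921123  0.1101929 ]
side 83 [0.10567787 0.11305628 0.11447003] [ 0.52053636 -0.25511876  0.1042741 ]
```

View pics/s4.png

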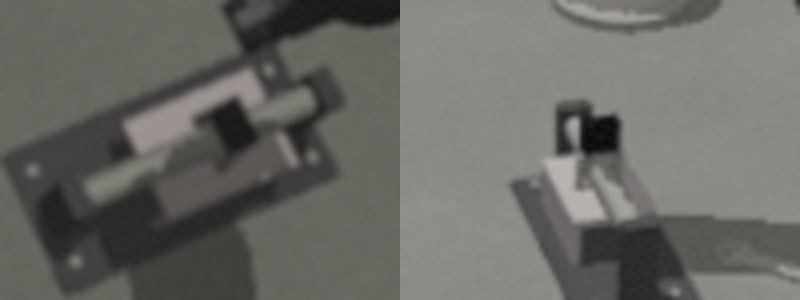

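The U-bolt's grip shows at top crop (232,125) and side crop (600,133), upright on the rail. Its top is at about 115 mm, which matches 77 + 38 mm, so it is fully home.

```bash
python3 -c "
from cell import r
print(r.job_done())"
```

```text
the job is handed in; nothing more can be done
None
```

The narrow U-bolt is fully home through both bracket holes with its crossbar on the rail, pressed with about 23 N at most, then released; the job is handed in at about 15 s.

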